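Feed three specimens with the ratchet lever

ROBOT

A 6-joint arm with a two-finger parallel gripper is mounted at the origin on the work surface. World frame = base frame: x ahead of the robot, y to its left, z up, the work surface at z = 0. Lengths are in mm, angles in rad, forces in N, time in s.
With the tool pointing down it reaches from about 350 to 950 mm from the base axis. Payload 17.4 kg.
Tool frame: the origin (TCP) lies midway between the tips of the shut fingers; the grasp point (between the pads) lies 19 mm behind it; z points along the fingers, y is the direction in which the jaws open and shut (so a half turn about z gives the same grasp; the last joint's range is limited). The gripper opens to 93 mm and grips with 3 to 60 N. Pads are 15 mm wide; open, the fingers measure 128 mm over their backs; the gripper's body (75 mm by 188 mm) begins 65 mm behind the grasp point.
Start: joints at [1.241, 0.116, 1.442, -0, 1.584, -0.038], TCP at [194.19, 646.469, 186.746] pointing down, gripper open.
Joint ranges: [-2.83, 2.83], [-0.83, 2.19], [0.07, 2.5], [-1.14, 4.28], [0.01, 3], [-2.97, 2.97]. Speed limits (rad/s): [1.89, 1.89, 2.22, 3.14, 3.14, 3.14].

INTERFACE

Orientations are given as a rotation vector (axis times angle).
In Python, from station import bot gives the robot as it stands.
- The arm moves only by the tool step_arm, never from a script. Its argument "moves" is a list that holds one entry, the list of rows, each a list of 7 numbers: the finger opening in mm, from 0 to 93, then the shift along the tool's x, y, z in mm, then the turn, a rotation vector about the tool's x, y, z in rad. A call has 1 to 5 rows; each row shifts and turns the commanded pose from where the row before left it, along the tool's axes as they then stand; what a row does not reach is not made up. A row lasts 1/10 s, in which the tool goes at most 50 mm and 8.59 degrees, less where a joint would pass 70% of its speed; a pose out of reach is approached as far as the arm can. A call is refused whole if a number of a shift passes 50 or a number of a turn 0.15, either way. A call with a gripper value outside its range is refused whole. The fingers move at their own pace and stop on an object; "newtons" is the grip in N (left out, the last holds). Time passes only in rows, so rows that do not move let the fingers close. It gives the time, the measured TCP pose, the force and the opening at its end, in the units of the state.
- bot.read_state(): the state, without advancing time (a new reading comes with each control period).
- bot.capture(name): name is "scene" or "side" or "wrist"; returns a dict with "image" (384x512x3 uint8, red, green, blue), "z_map" (384x512 float32, mm along the optical axis (not along the pixel's ray), 0 where there is no reading), "camera_matrix" (3x3 intrinsics, pixels), "R" (3x3) and "t" (3): a world point X has camera coordinates R X + t. Camera axes: x right, y down, z forward; pixel columns grow to the right and rows downward; lengths in mm; the calibration is good to about 2 mm. The wrist camera is an equidistant fisheye: a pixel r from the principal point sees the ray r / f radians off the axis. A picture is of the moment at which its call begins.
- bot.job_done(): hands the job in, once; it reports no verdict.
The state is a dict: "clock": time; "joint_positions": joint angles; "qvel": joint speeds; "joint_torque": joint torques, N m; "position": TCP position; "orientation": TCP orientation; "ft_force": force on the tool from outside, world axes, zero at the start; "ft_torque": the same for the moment, N m; "gripper_width": opening from 0.0 (shut) to 1.0 (fully open).
Only numpy, scipy, OpenCV 4.12 (cv2) and the standard library are available. Lean on these libraries where they do the work, as an engineer would, in place of code of your own. Each camera call takes 0.05 s, during which the arm holds its last target. There are 200 camera calls.

TASK

On the specimen feeder that holds the brown kraft discs, press its red lever pad fully down to the stop and let it rise all the way up again, exactly three times, so that the disc with the yellow dot comes round to the red pointer. Leave the lever of the other feeder (white discs, green pad) alone, and finish clear of the lever.

Things in the scene. Friction and masses are not known exactly. Their poses are not given: they have to be found in the camera images.
- kraft_pad (a point): Centre of the top face of the RED lever pad (40 x 46 x 12 mm) at the front of the kraft feeder; press it from above with closed fingers. 86 mm above the bench when up, 41 mm at the bottom stop; moves 10 mm sideways. Lever up: x axis level, towards the feeder, y level, across the pad. Feeder: white housing 190 x 190 x 76 mm, front 83 mm behind this point, fixed, left or right, turned up to 15 degrees.
- kraft_lever (a joint): The red lever, rad: 0 = fully up, 0.45 = fully down on its stop (pad slopes 13 degrees towards, then away from, the feeder). Takes 2 to 8 N at the pad; beyond the stop the sprung pad yields 6 mm more, 10 to 25 N. It springs back up by itself. Each full press turns the plate anticlockwise by one eighth of a turn (in the last three quarters of the press); on the way up the ratchet slips.
- kraft_plate (a joint): Round blue plate on the kraft feeder (156 mm across, top 89 mm high) with eight 37 mm brown card discs, one with a 20 mm yellow dot. Rad, anticlockwise from above: about 0 at the start, 0.785, 1.571, 2.356 after 1, 2, 3 full presses. At 2.356 the yellow dot is at the red pointer (102 mm high, on the housing edge above the lever). Friction holds it; the lever cannot bring it back.
- white_lever (a joint): Lever with the GREEN pad on the second, otherwise equal feeder with white discs, beside the kraft one. Rad: 0 = up, 0.45 = down. To be left alone.

How it is judged (in metres and radians):
On the way, in this order (a step that is already met when the one before it is completed fails the run):
1. first stroke: the red lever is pressed down and the plate stands 1/8 turn on (value of joint kraft_lever above 0.38 rad and value of joint kraft_plate between 0.5754 and 0.9954 rad).
2. the lever is back up after the first stroke (value of joint kraft_lever below 0.06 rad).
3. second stroke: the red lever is pressed down and the plate stands 2/8 turn on (value of joint kraft_lever above 0.38 rad and value of joint kraft_plate between 1.3608 and 1.7808 rad).
4. the lever is back up after the second stroke (value of joint kraft_lever below 0.06 rad).
5. third stroke: the red lever is pressed down and the plate stands 3/8 turn on (value of joint kraft_lever above 0.38 rad and value of joint kraft_plate between 2.1462 and 2.5662 rad).
6. the lever is back up after the third stroke (value of joint kraft_lever below 0.06 rad).
At the end, for the whole second after the job is handed in: The kraft feeder's plate stands three eighths of a turn on (2.356 rad, within 12 degrees), the yellow-dotted disc at the red pointer; the red lever is back up (below 0.06 rad) and the green lever is up (value of joint kraft_plate between 2.146 and 2.566 rad and value of joint kraft_lever below 0.06 rad and value of joint white_lever below 0.15 rad); the robot touches nothing.
It fails at once if the green lever of the white feeder is pressed (beyond 0.15 rad) (value of joint white_lever above 0.15 rad).
It fails at once if the plate is driven past three strokes (value of joint kraft_plate above 2.7 rad).
It also fails if it takes over 38 s, if anything falls off the work surface, if the arm or the gripper's body presses on something with over 40 N, if the wrist force passes 120 N, or if a joint passes its speed limit or range.

## Working session

There is one attempt and no reset: what is moved stays moved. The work goes in short steps, Python scripts to look and compute and a tool call to move; the robot and the scene stay as the last step left them, time stands still between calls to the robot, and variables do not carry over. Pictures are saved under pics/ and viewed, about 8 in all and at most 12, crops included, and the job is handed in when it is done.

Besides the shell and the picture viewer there is one more tool, called after ">>>" as a command line: name --argument value ..., lists and objects as JSON in quotes. step_arm: Moves the arm, as the interface text tells. Its arguments: {"type":"object","properties":{"moves":{"type":"array","items":{"type":"array","items":{"type":"array","items":{"type":"number"}}}},"newtons":{"type":"number"}},"required":["moves"]}

```bash
mkdir -p pics; cat > h.py <<'E'
import numpy as np, cv2
from station import bot
def pts(c):
    """world points for every pixel of a pinhole camera (z_map), nan where none"""
    K,R,t,z=c["camera_matrix"],c["R"],c["t"],c["z_map"].astype(float)
    v,u=np.mgrid[:z.shape[0],:z.shape[1]]
    p=np.stack([(u-K[0,2])/K[0,0]*z,(v-K[1,2])/K[1,1]*z,z],-1)
    w=(p-t)@R; w[z<=0]=np.nan
    return w
def masks(im):
    h=cv2.cvtColor(im,cv2.COLOR_RGB2HSV)
    H,S,V=h[...,0],h[...,1],h[...,2]
    ok=(S>120)&(V>60)
    return {"red":ok&((H<7)|(H>173)),"green":ok&(H>40)&(H<85),"yellow":ok&(H>22)&(H<35),"blue":ok&(H>95)&(H<130)}
E
python3 - <<'E'
from h import *
s=bot.read_state(); print(s)
ims=[]
for n in("scene","side"):
    c=bot.capture(n); ims.append(c["image"]); w=pts(c)
    for k,m in masks(c["image"]).items():
        N,L,st,ce=cv2.connectedComponentsWithStats(m.astype(np.uint8))
        for i in range(1,N):
            if st[i,4]>25:
                q=w[L==i]; q=q[~np.isnan(q[:,0])]
                print(n,k,st[i],np.round(ce[i]),np.round(np.median(q,0)) if len(q) else None, np.round(np.percentile(q,[3,97],axis=0)).tolist() if len(q) else None)
cv2.imwrite("pics/scene.png",cv2.cvtColor(ims[0],cv2.COLOR_RGB2BGR));cv2.imwrite("pics/side.png",cv2.cvtColor(ims[1],cv2.COLOR_RGB2BGR))
E
```

```text
{'clock': 0.0, 'joint_positions': array([ 1.24116338e+00,  1.16497053e-01,  1.44224862e+00, -3.60748411e-05,
        1.58398925e+00, -3.77880425e-02]), 'qvel': array([ 3.19722509e-05, -9.40692933e-04, -4.21563169e-04,  8.09606815e-04,
       -1.00774193e-03, -9.93381775e-04]), 'joint_torque': array([ 5.40554393e-03, -7.21256018e+01, -6.22611165e+01,  7.83529831e-02,
        2.36119906e-02, -1.23898294e-04]), 'position': array([194.14804115, 646.23425911, 186.00807369]), 'orientation': array([-4.56779173e-01, -3.10803246e+00,  1.77432905e-03]), 'ft_force': array([0.04009968, 0.48371393, 0.53454316]), 'ft_torque': array([-0.00658724, -0.0058863 , -0.0063866 ]), 'gripper_width': 0.9988357212801438}
scene red [   0    1   33  107 2156] [12. 61.] [-122. -601.   77.] [[-238.0, -653.0, 6.0], [9.0, -577.0, 184.0]]
scene red [298 150  20  18 220] [307. 159.] [576. 149.  85.] [[557.0, 128.0, 79.0], [594.0, 172.0, 90.0]]
scene red [327 177   7   8  36] [330. 180.] [664. 169.  94.] [[659.0, 164.0, 85.0], [669.0, 178.0, 102.0]]
scene red [146 203   8   7  34] [149. 206.] [ 597. -271.   94.] [[589
[... 8817 characters left out ...]
15. 351.] [744. 434.   0.] [[741.0, 412.0, -1.0], [747.0, 451.0, 3.0]]
side blue [365 341  32  32 223] [381. 357.] [218. 211.   2.] [[190.0, 181.0, -1.0], [249.0, 240.0, 4.0]]
side blue [152 351  22  12  73] [164. 355.] [641. 396.   1.] [[617.0, 389.0, -1.0], [664.0, 405.0, 3.0]]
side blue [249 351  22  12  46] [260. 356.] [452. 315.   1.] [[429.0, 312.0, -1.0], [475.0, 318.0, 3.0]]
side blue [143 355   9  13  38] [147. 360.] [667. 421.   1.] [[664.0, 409.0, -2.0], [671.0, 433.0, 2.0]]
side blue [143 364  31  19 121] [158. 375.] [622. 441.   1.] [[609.0, 407.0, -2.0], [658.0, 451.0, 3.0]]
side blue [ 57 376  10   6  29] [ 61. 379.] [808. 524.  -0.] [[798.0, 521.0, -2.0], [816.0, 528.0, 2.0]]
```

View pics/scene.png

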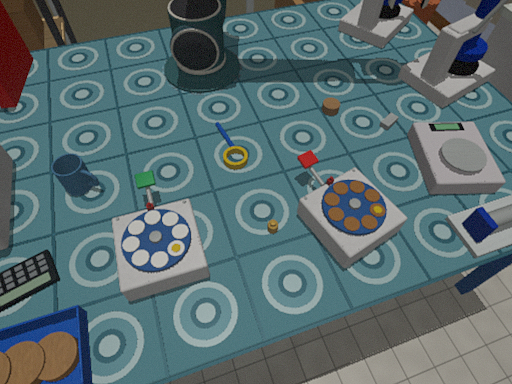

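View pics/side.png

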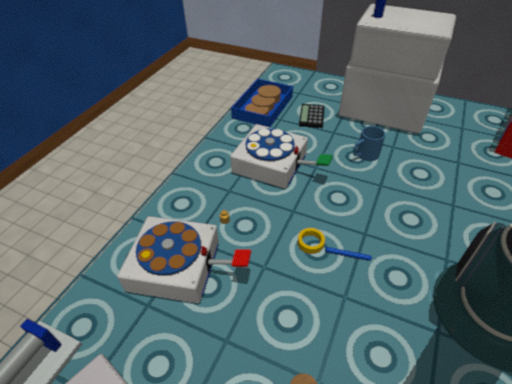

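The scene view shows the red pad at about (307,159) and the kraft feeder plate centre at about (353,207). The side view shows the red pad at about (241,258). The white feeder with the green pad is far off at y ≈ -270.

Averaging the two views, the red pad is at about (573,152,86), and the text says 86 high. The direction to the feeder is about 13°. I'll move above the pad, close the fingers and turn the tool by about +30° about world z.

>>> step_arm --moves '[[[0, -34, -24, 0, 0, 0, 0], [0, -34, -24, 0, 0, 0, 0], [0, -34, -24, 0, 0, 0, 0], [0, -34, -24, 0, 0, 0, 0], [0, -34, -24, 0, 0, 0, 0]]]' --newtons 30

```text
clock: 0.6
position: [323.1, 481.1, 186.5]
orientation: [-0.456, -3.108, 0.0]
ft_force: [0.5, 0.7, 0.5]
gripper_width: 0.622
```

>>> step_arm --moves '[[[0, -34, -24, 0, 0, 0, 0], [0, -34, -24, 0, 0, 0, 0], [0, -34, -24, 0, 0, 0, 0], [0, -34, -24, 0, 0, 0, 0], [0, -34, -24, 0, 0, 0, 0]]]'

```text
clock: 1.1
position: [451.5, 317.3, 186.6]
orientation: [-0.457, -3.108, 0.0]
ft_force: [0.8, -0.3, -0.6]
gripper_width: 0.19
```

>>> step_arm --moves '[[[0, -34, -24, 0, 0, 0, 0], [0, -34, -24, 0, 0, 0, 0], [0, -34, -24, 0, 0, 0, 0], [0, 0, 0, 0, 0, 0, 0], [0, 0, 0, 0, 0, 0, 0]]]'

```text
clock: 1.6
position: [527.9, 219.8, 186.3]
orientation: [-0.459, -3.107, 0.0]
ft_force: [1.0, -0.1, 0.4]
gripper_width: 0.004
```

>>> step_arm --moves '[[[0, 0, 0, 0, 0, 0, -0.13], [0, 0, 0, 0, 0, 0, -0.13], [0, 0, 0, 0, 0, 0, -0.13], [0, 0, 0, 0, 0, 0, -0.13], [0, 0, 0, 0, 0, 0, 0]]]'

```text
clock: 2.1
position: [527.1, 221.5, 186.7]
orientation: [0.363, -3.12, -0.0]
ft_force: [-0.4, -0.0, -0.2]
gripper_width: 0.006
```

```bash
python3 - <<'E'
from h import *
c=bot.capture("wrist"); im=c["image"]; K,R,t=c["camera_matrix"],c["R"],c["t"]
C=-R.T@t; print("cam",C.round())
def ray(u,v):
    x,y=(u-K[0,2]),(v-K[1,2]); r=np.hypot(x,y); th=r/K[0,0]
    return R.T@np.array([np.sin(th)*x/r,np.sin(th)*y/r,np.cos(th)])
m=masks(im)["red"]
N,L,st,ce=cv2.connectedComponentsWithStats(m.astype(np.uint8))
for i in range(1,N):
    if st[i,4]>25:
        d=ray(*ce[i]); q=C+d*(86-C[2])/d[2]; print(st[i],ce[i].round(),"z86",q.round(1), "zmap",c["z_map"][L==i].mean())
        r=cv2.minAreaRect(np.argwhere(L==i)[:,::-1].astype(np.float32))
        for p in cv2.boxPoints(r):
            d=ray(*p); print("  corner",p.round(),(C+d*(86-C[2])/d[2]).round(1))
# top face by depth filter in the fixed views
for n in("scene","side"):
    c=bot.capture(n); w=pts(c); mm=masks(c["image"])["red"]&(np.abs(w[...,2]-87)<4)&(np.abs(w[...,0]-573)<45)&(np.abs(w[...,1]-152)<45)
    q=w[mm]; print(n,len(q), q.mean(0).round(1) if len(q) else 0)
cv2.imwrite("pics/w.png",im[...,::-1])
E
```

```text
cam [464. 207. 385.]
[ 158  191   44   34 1321] [180. 207.] z86 [570.3 153.2  86. ] zmap 311.20416
  corner [158. 191.] [558.2 126.1  86. ]
  corner [201. 191.] [547.2 172.2  86. ]
  corner [201. 224.] [583.3 179.   86. ]
  corner [158. 224.] [595.6 131.5  86. ]
scene 164 [572.8 148.3  86.4]
side 5 [564.  173.5  83.4]
```

View pics/w.png

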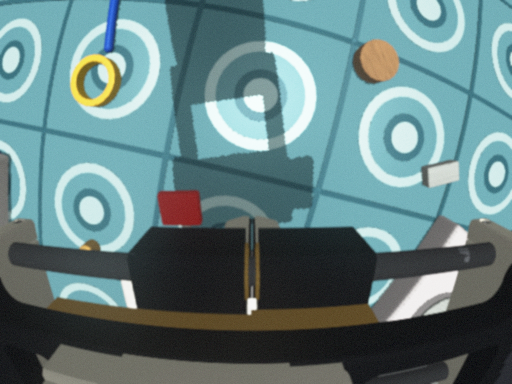

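The wrist view shows the red pad at pixel (180,207), fully visible. It casts to (570,153) at z = 86, and its box measures about 38 × 47 mm, turned 13°. The three cameras agree to within about 5 mm, so I'll aim at (571,152).

>>> step_arm --moves '[[[0, -9, -26, 0, 0, 0, 0], [0, -9, -26, 0, 0, 0, 0], [0, -9, -25, 0, 0, 0, 0], [0, 0, 0, 40, 0, 0, 0], [0, 0, 0, 40, 0, 0, 0]]]'

```text
clock: 2.75
position: [572.2, 151.3, 106.6]
orientation: [-0.351, 3.12, 0.0]
ft_force: [0.7, 0.2, -1.3]
gripper_width: 0.007
```

>>> step_arm --moves '[[[0, 0, 0, 0, 0, 0, 0], [0, 0, 0, 0, 0, 0, 0], [0, 0, 0, 10, 0, 0, 0], [0, 0, 0, 10, 0, 0, 0], [0, 0, 0, 10, 0, 0, 0]]]'

```text
clock: 3.25
position: [571.8, 151.8, 76.9]
orientation: [-0.357, 3.12, 0.0]
ft_force: [-0.7, 0.1, -0.0]
gripper_width: 0.005
```

At z = 77 I expected contact but the force reads about 0, so I'll look.

```bash
python3 - <<'E'
from h import *
o=[]
for n,(u,v) in(("scene",(310,165)),("side",(235,258))):
    c=bot.capture(n); o.append(cv2.resize(c["image"][v-50:v+50,u-65:u+65],None,fx=3,fy=3,interpolation=cv2.INTER_CUBIC))
    w=pts(c); m=masks(c["image"])["red"]; q=w[m&(np.abs(w[...,0]-572)<45)&(np.abs(w[...,1]-152)<45)]
    print(n,np.percentile(q,[5,50,95],axis=0).round())
s=bot.read_state(); print(s["position"],s["ft_force"])
cv2.imwrite("pics/c1.png",np.hstack(o)[...,::-1])
E
```

```text
scene [[562. 128.  80.]
 [579. 147.  85.]
 [593. 169.  90.]]
side [[551. 132.  77.]
 [564. 171.  84.]
 [583. 177.  90.]]
[570.82688021 151.53769459  75.27405989] [-0.98348227 -0.96501088  0.46338491]
```

View pics/c1.png

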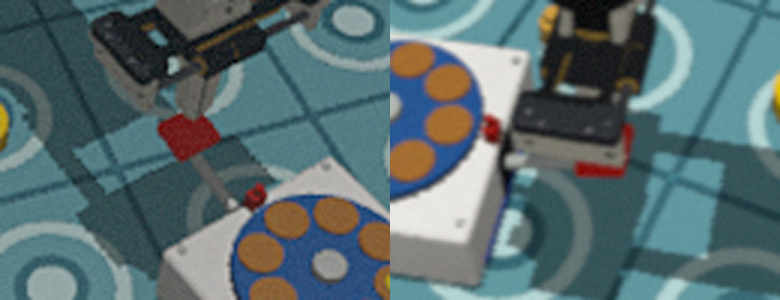

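```bash
python3 - <<'E'
from h import *
s=bot.read_state(); P=s["position"]; print(P,s["ft_force"],s["gripper_width"])
for n,(u,v) in(("scene",(310,165)),("side",(235,258))):
    c=bot.capture(n); K,R,t=c["camera_matrix"],c["R"],c["t"]; print(n,"cam",(-R.T@t).round())
    im=cv2.resize(c["image"][v-50:v+50,u-65:u+65],None,fx=6,fy=6,interpolation=cv2.INTER_CUBIC)
    for X,col in((P,(255,255,0)),(P+[0,0,84],(255,255,255)),((571,152,86),(0,255,0))):
        p=K@(R@np.array(X)+t); p=p[:2]/p[2]; print(p.round(1))
        cv2.circle(im,tuple(int(a) for a in (p-[u-65,v-50])*6+3),5,col,2)
    w=pts(c); z=w[v-50:v+50,u-65:u+65]
    cv2.imwrite(f"pics/d_{n}.png",im[...,::-1])
    # lowest/gray fingertip points close to TCP
    q=w[(np.abs(w[...,0]-P[0])<40)&(np.abs(w[...,1]-P[1])<60)&(w[...,2]>95)&(w[...,2]<125)]
    print("pts 95-125",len(q),np.percentile(q,[5,50,95],axis=0).round() if len(q) else "")
a,b=[cv2.imread(f"pics/d_{n}.png") for n in("scene","side")]
cv2.imwrite("pics/d.png",cv2.resize(np.vstack([a,b]),(390,600)))
E
```

```text
[570.82688021 151.53769459  75.27405989] [-0.98348227 -0.96501088  0.46338491] 0.004675626925743472
scene cam [1103. -191.  821.]
[307.  159.6]
[311.4 138.1]
[307.7 157. ]
pts 95-125 38 [[573. 135. 112.]
 [579. 147. 119.]
 [583. 161. 124.]]
side cam [322. 591. 799.]
[241.9 259. ]
[240.3 236.9]
[241.5 256.4]
pts 95-125 0
```

View pics/d.png

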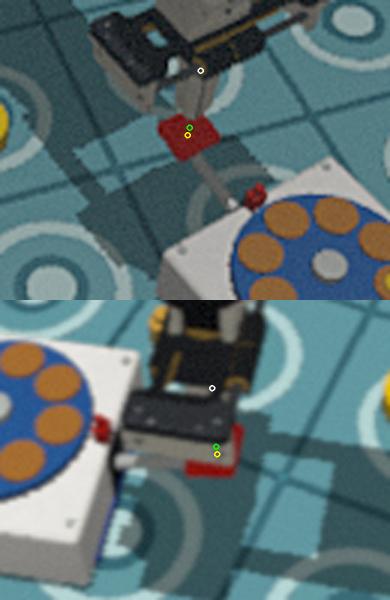

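```bash
python3 - <<'E'
from h import *
c=bot.capture("scene"); w=pts(c)
for v in range(138,166,2):
    print(v,[(c["image"][v,u].tolist(),w[v,u].round().tolist()) for u in (306,309,312)])
c=bot.capture("side"); w=pts(c)
for v in range(244,266,3):
    print(v,[w[v,u].round().tolist() for u in (229,233,237,241,245,249)])
print(bot.read_state()["position"],bot.read_state()["clock"])
E
```

```text
138 [([42, 47, 51], [607.0, 114.0, 210.0]), ([42, 39, 45], [609.0, 121.0, 209.0]), ([89, 74, 44], [610.0, 128.0, 208.0])]
140 [([53, 54, 57], [613.0, 111.0, 210.0]), ([95, 95, 88], [584.0, 138.0, 171.0]), ([49, 46, 44], [609.0, 130.0, 200.0])]
142 [([98, 99, 90], [579.0, 133.0, 160.0]), ([97, 96, 90], [584.0, 138.0, 164.0]), ([86, 86, 81], [580.0, 150.0, 155.0])]
144 [([96, 94, 89], [580.0, 134.0, 153.0]), ([94, 97, 87], [585.0, 139.0, 157.0]), ([74, 74, 71], [579.0, 152.0, 146.0])]
146 [([93, 91, 83], [580.0, 135.0, 145.0]), ([97, 98, 93], [583.0, 142.0, 146.0]), ([68, 66, 65], [578.0, 154.0, 137.0])]
148 [([89, 88, 80], [579.0, 137.0, 136.0]), ([97, 94, 88], [583.0, 143.0, 138.0]), ([71, 73, 70], [580.0, 153.0, 131.0])]
150 [([90, 94, 85], [581.0, 136.0, 132.0]), ([96, 98, 92], [581.0, 145.0, 128.0]), ([78, 77, 74], [580.0, 155.0, 123.0])]
152 [([92, 88, 80], [582.0, 137.0, 124.0]), ([99, 101, 95], [580.0, 147.0, 119.0]), ([94, 80, 70], [577.0, 158.0, 111.0])]
154 [([112, 31, 26], [561.0, 151.0, 87.0]), ([94, 84, 79], [582.0, 147.0, 113.0]), ([109, 24, 20], [566.0, 166.0, 88.0])]
1
[... 1076 characters left out ...]
2.0], [531.0, 239.0, 233.0], [524.0, 236.0, 233.0], [517.0, 234.0, 235.0], [557.0, 140.0, 92.0]]
256 [[552.0, 235.0, 207.0], [540.0, 239.0, 219.0], [532.0, 238.0, 221.0], [525.0, 236.0, 223.0], [517.0, 234.0, 225.0], [554.0, 146.0, 90.0]]
259 [[552.0, 236.0, 197.0], [545.0, 233.0, 198.0], [537.0, 231.0, 200.0], [528.0, 230.0, 203.0], [520.0, 230.0, 208.0], [553.0, 150.0, 83.0]]
262 [[601.0, 162.0, 60.0], [583.0, 172.0, 83.0], [573.0, 171.0, 87.0], [565.0, 166.0, 86.0], [521.0, 229.0, 196.0], [576.0, 106.0, -1.0]]
265 [[619.0, 136.0, -0.0], [581.0, 177.0, 79.0], [571.0, 175.0, 82.0], [563.0, 172.0, 83.0], [553.0, 170.0, 86.0], [571.0, 116.0, 1.0]]
[571.66223367 151.68499853  77.19122128] 3.55
```

The depth points put the visible fingertip at about (572,147,111), directly over the pad in xy (the scene camera has the pad at (573,148)). So the tip is about 25 mm above the pad even though the state reports z = 76. The reported z seems to be about 35 mm low. From here I'll go by camera and force: descend gently to contact.

>>> step_arm --moves '[[[0, 0, 0, 5, 0, 0, 0], [0, 0, 0, 5, 0, 0, 0], [0, 0, 0, 5, 0, 0, 0], [0, 0, 0, 0, 0, 0, 0]]]'

```text
clock: 3.95
position: [571.0, 151.5, 60.7]
orientation: [0.357, -3.12, 0.0]
ft_force: [0.5, 0.3, 0.9]
gripper_width: 0.0
```

>>> step_arm --moves '[[[0, 0, 0, 5, 0, 0, 0], [0, 0, 0, 3, 0, 0, 0], [0, 0, 0, 0, 0, 0, 0]]]'

```text
clock: 4.25
position: [571.3, 151.6, 53.3]
orientation: [0.358, -3.121, 0.0]
ft_force: [0.4, 0.2, 0.8]
gripper_width: 0.008
```

```bash
cat > look.py <<'E'
from h import *
s=bot.read_state(); print(s["clock"],s["position"].round(1),s["ft_force"].round(1))
c=bot.capture("scene"); w=pts(c); im=c["image"].astype(int)
near=(np.abs(w[...,0]-575)<40)&(np.abs(w[...,1]-150)<40)
red=masks(c["image"])["red"]&near
q=w[red]; print("pad z",np.percentile(q[:,2],[10,50,90]).round(),"xy",np.median(q,0)[:2].round())
f=near&~red&(w[...,2]>50)&(w[...,2]<170)&(np.ptp(im,axis=2)<30)&(np.arange(512)[None]<318)
print("finger",np.percentile(w[f],[1,5,50],axis=0).round().tolist())
# plate: yellow dot about the plate centre
y=masks(c["image"])["yellow"]&(w[...,2]>80)&(w[...,0]>640)&(w[...,1]>100)
print("yellow",np.median(w[y],0).round(), "angle",np.degrees(np.arctan2(*(np.median(w[y],0)[[1,0]]-[191,750]))).round())
E
python3 look.py
```

```text
4.25 [571.3 151.6  53.3] [0.4 0.2 0.8]
pad z [78. 81. 85.] xy [582. 140.]
finger [[564.0, 123.0, 55.0], [570.0, 128.0, 57.0], [582.0, 148.0, 107.0]]
yellow [778. 241.  94.] angle 61.0
```

>>> step_arm --moves '[[[0, 0, 0, 4, 0, 0, 0], [0, 0, 0, 4, 0, 0, 0], [0, 0, 0, 0, 0, 0, 0]]]'

```text
clock: 4.6
position: [571.3, 151.6, 45.3]
orientation: [0.358, -3.121, 0.0]
ft_force: [-1.3, -0.6, 2.5]
gripper_width: 0.006
```

```bash
cat >> look.py <<'E'
import sys
u,v=310,165
cv2.imwrite(f"pics/{sys.argv[1]}.png",cv2.resize(c["image"][v-45:v+65,u-65:u+95],None,fx=4,fy=4,interpolation=cv2.INTER_CUBIC)[...,::-1])
E
python3 look.py e1
```

```text
4.6 [571.3 151.6  45.3] [-1.3 -0.6  2.5]
pad z [72. 75. 78.] xy [581. 139.]
finger [[557.0, 117.0, 50.0], [569.0, 123.0, 53.0], [582.0, 146.0, 101.0]]
yellow [772. 243.  93.] angle 68.0
```

View pics/e1.png

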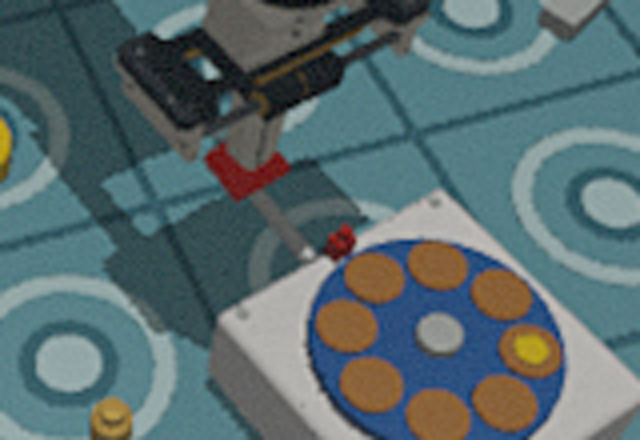

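The picture shows the fingertip on the pad at about (255,165), the lever starting down and the plate starting to turn. Contact is confirmed, with the pad about 10 mm down at reported z = 45. I'll continue down to the stop, guided by force.

>>> step_arm --moves '[[[0, 0, 0, 8, 0, 0, 0], [0, 0, 0, 8, 0, 0, 0], [0, 0, 0, 8, 0, 0, 0], [0, 0, 0, 4, 0, 0, 0], [0, 0, 0, 0, 0, 0, 0]]]'

```text
clock: 5.15
position: [570.9, 151.5, 17.0]
orientation: [0.358, -3.12, 0.0]
ft_force: [-4.0, -2.2, 3.3]
gripper_width: 0.006
```

>>> step_arm --moves '[[[0, 0, 0, 3, 0, 0, 0], [0, 0, 0, 0, 0, 0, 0]]]'

```text
clock: 5.35
position: [571.2, 151.5, 14.5]
orientation: [0.358, -3.12, 0.0]
ft_force: [-5.5, -0.8, 4.7]
gripper_width: 0.003
```

```bash
python3 look.py e2
```

```text
5.35 [571.2 151.5  14.5] [-5.5 -0.8  4.7]
pad z [40. 44. 48.] xy [578. 137.]
finger [[569.0, 112.0, 55.0], [575.0, 117.0, 60.0], [594.0, 138.0, 140.0]]
yellow [736. 249.  93.] angle 104.0
```

>>> step_arm --moves '[[[0, 0, 0, 3, 0, 0, 0], [0, 0, 0, 0, 0, 0, 0]]]'

```text
clock: 5.6
position: [571.5, 151.6, 12.0]
orientation: [-0.358, 3.121, 0.0]
ft_force: [-7.6, -0.9, 8.5]
gripper_width: 0.004
```

>>> step_arm --moves '[[[0, 0, 0, 2, 0, 0, 0], [0, 0, 0, 0, 0, 0, 0]]]'

```text
clock: 5.8
position: [571.8, 151.7, 10.6]
orientation: [-0.358, 3.12, 0.0]
ft_force: [-6.9, -1.2, 12.1]
gripper_width: 0.003
```

```bash
python3 look.py e3
```

```text
5.8 [571.8 151.7  10.6] [-6.9 -1.2 12.1]
pad z [36. 40. 44.] xy [579. 137.]
finger [[569.0, 111.0, 52.0], [577.0, 114.0, 59.0], [596.0, 138.0, 140.0]]
yellow [733. 248.  93.] angle 106.0
```

View pics/e3.png

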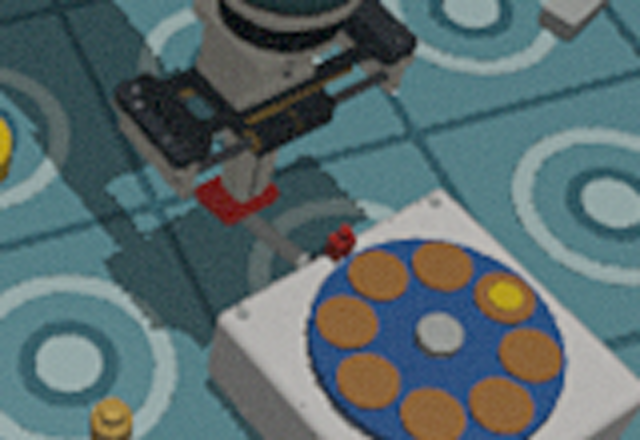

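First stroke is at the stop: 12 N, pad z about 40, and the yellow dot at crop (505,293), which is 45° on. Lifting now.

>>> step_arm --moves '[[[0, 0, 0, -10, 0, 0, 0], [0, 0, 0, -15, 0, 0, 0], [0, 0, 0, -20, 0, 0, 0], [0, 2, 0, -15, 0, 0, 0], [0, 2, 0, 0, 0, 0, 0]]]'

```text
clock: 6.35
position: [568.6, 150.9, 72.5]
orientation: [-0.357, 3.117, 0.001]
ft_force: [-0.0, -0.0, 0.5]
gripper_width: 0.007
```

```bash
python3 look.py e4
```

```text
6.35 [568.6 150.9  72.5] [-0.  -0.   0.5]
pad z [81. 85. 89.] xy [579. 146.]
finger [[564.0, 125.0, 56.0], [567.0, 131.0, 59.0], [578.0, 147.0, 126.0]]
yellow [733. 248.  94.] angle 106.0
```

The lever is back up (pad z 85) and the plate has stayed put. Second stroke.

>>> step_arm --moves '[[[0, 0, 0, 12, 0, 0, 0], [0, 0, 0, 12, 0, 0, 0], [0, 0, 0, 12, 0, 0, 0], [0, 0, 0, 10, 0, 0, 0], [0, 0, 0, 7, 0, 0, 0]]]'

```text
clock: 6.9
position: [566.1, 150.3, 14.1]
orientation: [0.357, -3.117, 0.001]
ft_force: [-7.2, -2.1, 6.9]
gripper_width: 0.005
```

>>> step_arm --moves '[[[0, 0, 0, 4, 0, 0, 0], [0, 0, 0, 3, 0, 0, 0], [0, 0, 0, 0, 0, 0, 0]]]'

```text
clock: 7.2
position: [566.7, 150.5, 8.3]
orientation: [0.357, -3.119, 0.001]
ft_force: [-8.4, -1.7, 14.0]
gripper_width: 0.005
```

```bash
python3 look.py e5
```

```text
7.2 [566.7 150.5   8.3] [-8.4 -1.7 14. ]
pad z [35. 40. 43.] xy [578. 138.]
finger [[565.0, 111.0, 53.0], [571.0, 114.0, 58.0], [592.0, 138.0, 141.0]]
yellow [699. 224.  93.] angle 147.0
```

Second stroke reached the stop: 14 N, pad z 40, dot about 86–90° on. Lift, then the third stroke.

>>> step_arm --moves '[[[0, 0, 0, -10, 0, 0, 0], [0, 0, 0, -15, 0, 0, 0], [0, 0, 0, -20, 0, 0, 0], [0, 0, 0, -15, 0, 0, 0], [0, 0, 0, 0, 0, 0, 0]]]'

```text
clock: 7.75
position: [568.5, 150.9, 71.8]
orientation: [-0.357, 3.118, 0.0]
ft_force: [0.6, -0.1, -0.4]
gripper_width: 0.004
```

```bash
python3 look.py e6
```

```text
7.75 [568.5 150.9  71.8] [ 0.6 -0.1 -0.4]
pad z [81. 85. 89.] xy [579. 146.]
finger [[563.0, 124.0, 58.0], [567.0, 130.0, 60.0], [578.0, 147.0, 127.0]]
yellow [699. 224.  93.] angle 147.0
```

>>> step_arm --moves '[[[0, 0, 0, 12, 0, 0, 0], [0, 0, 0, 12, 0, 0, 0], [0, 0, 0, 12, 0, 0, 0], [0, 0, 0, 10, 0, 0, 0], [0, 0, 0, 7, 0, 0, 0]]]'

```text
clock: 8.3
position: [566.1, 150.3, 14.1]
orientation: [0.357, -3.117, 0.001]
ft_force: [-6.9, -2.2, 6.7]
gripper_width: 0.006
```

>>> step_arm --moves '[[[0, 0, 0, 4, 0, 0, 0], [0, 0, 0, 3, 0, 0, 0], [0, 0, 0, 0, 0, 0, 0]]]'

```text
clock: 8.6
position: [566.6, 150.5, 8.3]
orientation: [0.357, -3.119, 0.0]
ft_force: [-9.4, -3.4, 13.6]
gripper_width: 0.003
```

```bash
python3 look.py e7
```

```text
8.6 [566.6 150.5   8.3] [-9.4 -3.4 13.6]
pad z [36. 40. 43.] xy [577. 138.]
finger [[565.0, 111.0, 52.0], [572.0, 114.0, 58.0], [591.0, 137.0, 141.0]]
yellow [692. 182.  93.] angle -171.0
```

Third stroke is at the stop, with the dot at 189° (the pointer is at about 193°). Lifting well clear.

>>> step_arm --moves '[[[0, 0, 0, -10, 0, 0, 0], [0, 0, 0, -15, 0, 0, 0], [0, 0, 0, -20, 0, 0, 0], [0, 0, 0, -30, 0, 0, 0], [0, 0, 0, -40, 0, 0, 0]]]'

```text
clock: 9.15
position: [566.6, 150.5, 124.1]
orientation: [0.357, -3.118, 0.0]
ft_force: [0.9, -0.7, -0.6]
gripper_width: 0.005
```

>>> step_arm --moves '[[[0, 0, 0, -30, 0, 0, 0], [0, 0, 0, 0, 0, 0, 0], [0, 0, 0, 0, 0, 0, 0], [0, 0, 0, 0, 0, 0, 0], [0, 0, 0, 0, 0, 0, 0]]]'

```text
clock: 9.65
position: [567.1, 150.6, 153.3]
orientation: [0.358, -3.119, 0.0]
ft_force: [-0.0, 0.4, -0.1]
gripper_width: 0.004
```

```bash
python3 look.py e8
```

```text
9.65 [567.1 150.6 153.3] [-0.   0.4 -0.1]
pad z [82. 85. 89.] xy [576. 148.]
finger [[554.0, 124.0, 55.0], [563.0, 125.0, 57.0], [595.0, 153.0, 63.0]]
yellow [693. 182.  93.] angle -171.0
```

View pics/e8.png

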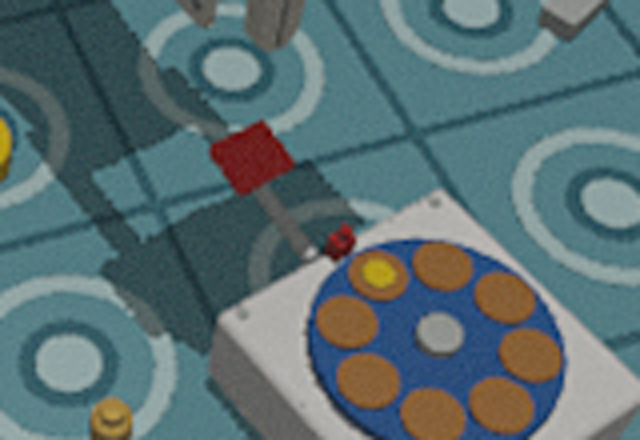

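The picture shows the yellow dot at (378,272), next to the red pointer at (340,243). The pad is up at (252,157) and the fingers are well clear above it. Handing in.

```bash
python3 -c "
from station import bot
print(bot.job_done())"
```

```text
the job is handed in; nothing more can be done
None
```

I pressed the red lever fully to its stop three times and let it rise all the way after each press. I then handed the job in at about 10 s; the hand-in reports no verdict.

**Final checks:**
- **Strokes:** each press ended at 12–14 N with the pad about 40 mm high, and the pad was back at 85 mm after each release.
- **Plate:** the yellow dot is beside the red pointer. I measured a total turn of about 128° against the ideal 135°. I put most of the gap down to the rough plate centre I used, and it is within the 12° tolerance.
- **Clearance:** the fingers finished well above the pad with zero wrist force.
- **Green lever:** the arm never went near the white feeder, though I did not measure its lever again at the end.

**Disagreements:**
- **Reported height:** the reported tool height was about 30–35 mm lower than the cameras and the contact point showed. I therefore set the press depth by camera depth and force.
- **Pad position:** the cameras differed by about 5 mm on where the pad was.

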